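# Lay a board down against the sanding stop

### The arm

A 6-joint arm with a two-finger parallel gripper is mounted at the origin on a cart in front of the work surface, level with it; the furniture and walls round the work are solid. World frame = base frame: x ahead of the robot, y to its left, z up, the work surface at z = 0. Lengths are in mm, angles in degrees, forces in N, time in s.
With the tool pointing down it reaches from about 300 to 875 mm from the base axis. Payload 6.4 kg.
Tool frame: the origin (TCP) lies at the very end of the fingers, on their centre line; the grasp point (between the pads) lies 19 mm behind it; z points along the fingers, y is the direction in which the jaws open and shut (so a half turn about z gives the same grasp; the last joint's range is limited). The gripper opens to 85 mm and grips with 20 to 120 N. Pads are 22 mm wide; open, the fingers measure 114 mm over their backs; the gripper's body (76 mm by 85 mm) begins 54 mm behind the grasp point. The pads swing forward as they close: fully open they stand 13 mm farther back than shut.
Start: joints at [-84.013, 10.359, 92.074, -0, 77.567, -11.82], TCP at [175.863, -547.461, 231.288] pointing down, gripper open.
Joint ranges: [-171.53, 171.53], [-51.25, 118.39], [17.06, 147.69], [-65.23, 245.23], [0, 150.52], [-178.68, 178.68]. Speed limits (degrees/s): [147.25, 147.25, 172.46, 180, 180, 180].

### API

Orientations are given as [roll, pitch, yaw] about the fixed x, y, z axes, in that order (R = Rz(yaw) Ry(pitch) Rx(roll)).
In Python, from rig import get_state, snapshot, close_job gives the robot as it stands. The module is installed in compiled form; this text tells all that it offers.
- The arm moves only by the tool move_arm, never from a script. Its argument "commands" is a list of rows, each a list of 2 entries, a list of its own where there are three numbers: the shift along the tool's x, y, z in cm, then the turn, a rotation vector about the tool's x, y, z in degrees. In form: [[[tx, ty, tz], [wx, wy, wz]], ...]. A call has 1 to 5 rows; each row is the pose to reach, as a shift and turn from the pose measured when the call began, along the tool's axes at that moment; what a row does not reach only later rows make up. A row lasts 1/12 s, in which the tool goes at most 41.7 mm and 7.16 degrees, less where a joint would pass 70% of its speed; a pose out of reach is approached as far as the arm can. A call with a gripper value outside its range is refused whole. "grip" is the closure, from 0 (fully open) to 1 (shut), set as the call begins (left out, the last holds). The fingers move at their own pace and stop on an object; "force" is the grip in N (left out, the last holds). Time passes only in rows, so rows that repeat a pose let the fingers close. It gives the time, the measured TCP pose, the force and the opening at its end, in the units of the state.
- get_state(): the state, without advancing time (a new reading comes with each control period).
- snapshot(name): name is "scene" or "side" or "wrist"; returns a dict with "img" (420x560x3 uint8, red, green, blue), "depth" (420x560 float32, mm along the optical axis (not along the pixel's ray), 0 where there is no reading), "vfov" (degrees; the focal length in pixels is half the picture's height over the tangent of half this angle, whatever the lens; pixels are square), "cx", "cy" (the principal point, pixels), "R" (3x3) and "t" (3): a world point X has camera coordinates R X + t. Camera axes: x right, y down, z forward; pixel columns grow to the right and rows downward; lengths in mm; the calibration is good to about 2 mm. A picture is of the moment at which its call begins.
- close_job(): hands the job in, once; it reports no verdict.
The state is a dict: "time": time; "joints": joint angles; "qvel": joint speeds; "joint_torque": joint torques, N m; "tcp_pos": TCP position; "tcp_rot": TCP orientation; "contact_force": force on the tool from outside, world axes, zero at the start; "moment": the same for the moment, N m; "grip_width": finger opening in mm.
Only numpy, scipy, OpenCV 4.12 (cv2) and the standard library are available. Lean on these libraries where they do the work, as an engineer would, in place of code of your own. Each camera call takes 0.05 s, during which the arm holds its last target.

### The job

The thin board that stands on its long edge on the sanding board is to be sanded: push it over towards the dark stop strip so that it lies flat with its near face up, then push it along until its edge lies flush against the strip. Only push it, do not grip or lift it, and leave everything else on the bench where it is.

Things in the scene. Friction and masses are not known exactly. Their poses are not given: they have to be found in the camera images.
- sanding_board: Fixed sanding board: a plywood base 270 (x) by 360 (y) by 12 mm with a dark wooden stop strip 30 mm wide, 340 mm long and 20 mm high on top of it along its far edge. Origin at the centre of the base's underside, on the bench top; x points level towards the strip, y along the strip, z up. Its top face is 12 mm above the origin.
- stop_face (a point): Point half-way along the foot of the strip's near face, on the base's top face (100 mm from the sanding board's origin along x). The upright near face of the strip passes through it, along the sanding board's y; axes as the sanding board's. The fixed belt sander's nose overhangs the bench beyond the right end of the strip, about 190 to 280 mm above the bench: keep the arm clear of it.
- thin_board_centre (a point): Centre of the loose, thin reddish cedar board, 70 x 190 x 22 mm along its own x, y, z, about 0.12 kg. It starts standing on a 190 x 22 mm edge on the base, 70 mm high, parallel to the strip within 0.3 rad, 110 to 155 mm in front of it: own x up, own z away from the strip, to the robot's side. Tipped over towards the strip it lies 22 mm high, own z up, own x to the strip, and clear of it.
- pencil_centre (a point): Centre of a red flat carpenter's pencil lying on top of the strip, along it, 10 x 145 x 14 mm (x, y, z), loose. Leave it alone.
- wedge_centre (a point): Centre of a small pale pine offcut lying flat on the bench right of the sanding board, 45 x 100 x 18 mm (x, y, z), loose. Leave it alone.
- thick_block_centre (a point): Centre of a thick fir block standing on edge on the bench, to the right of the sanding board, 38 mm thick, 120 mm long and 89 mm high, loose. Not the board to tip; leave it alone.
- sanding_cork_centre (a point): Centre of a cork sanding block, 62 x 112 x 29 mm, lying on the bench left of the sanding board, loose. Leave it alone.
- glue_centre (a point): Centre of a standing glue bottle, 52 x 62 mm and 187 mm high, on the bench behind the sanding board to the left, loose. Leave it alone.

How it is judged:
By the outcome, as a careful person would: the job done as asked, in the order asked, and still so for the second after the job is handed in, with the robot touching nothing.
It also fails if it takes over 43 s, if anything falls off the work surface, if the arm or the gripper's body presses on something with over 40 N, if the wrist force passes 120 N, or if a joint passes its speed limit or range.

## Working session

There is one attempt and no reset: what is moved stays moved. The work goes in short steps, Python scripts to look and compute and a tool call to move; the robot and the scene stay as the last step left them, time stands still between calls to the robot, and variables do not carry over. Pictures are saved under pics/ and viewed, and the job is handed in when it is done.

Besides the shell and the picture viewer there is one more tool, called after "Call:" as a command line: name --argument value ..., lists and objects as JSON in quotes. move_arm: Moves the arm, as the interface text tells. Its arguments: {"type":"object","properties":{"commands":{"type":"array","items":{"type":"array"}},"grip":{"type":"number"},"force":{"type":"number"}},"required":["commands"]}

```bash
mkdir -p pics
python3 - <<'E'
from rig import get_state,snapshot
import cv2,numpy as np,pickle
for n in ("scene","side","wrist"):
    s=snapshot(n); cv2.imwrite(f"pics/{n}0.png",s["img"][:,:,::-1]); pickle.dump(s,open(f"{n}0.pkl","wb"))
    print(n,s["vfov"],s["cx"],s["cy"],(-s["R"].T@s["t"]).round(0),s["R"][2].round(2))
print(get_state())
E
```

```text
scene 51.43264037543672 280.5718148461158 208.26057761358317 [-337.  694.  768.] [ 0.74 -0.4  -0.55]
side 47.19923967588916 282.3118417319531 208.9624076424635 [ 381. -660.  827.] [ 0.15  0.75 -0.65]
wrist 60.481785215266925 281.57139945957425 214.60722603819164 [ 247. -524.  373.] [-0.29 -0.09 -0.95]
{'time': 0.15, 'joints': array([-8.40136202e+01,  1.03914218e+01,  9.21179911e+01,  7.90587343e-04,
        7.75683151e+01, -1.18200114e+01]), 'qvel': array([-0.00842505, -0.13934287, -0.17562416, -0.04347939, -0.07654167,
       -0.00638453]), 'joint_torque': array([ 7.02063298e-04, -4.45264578e+01, -3.51692820e+01, -3.16548085e-04,
        5.82753695e-03, -2.42235569e-05]), 'tcp_pos': array([ 175.8129103 , -547.02020011,  230.60218158]), 'tcp_rot': array([-1.79924078e+02, -1.66770846e-02,  1.78062094e+01]), 'contact_force': array([-0.85200879, -0.18818172,  0.9062016 ]), 'moment': array([-0.0204125 ,  0.00056935, -0.06719305]), 'grip_width': 85.33707632072553}
```

View pics/scene0.png

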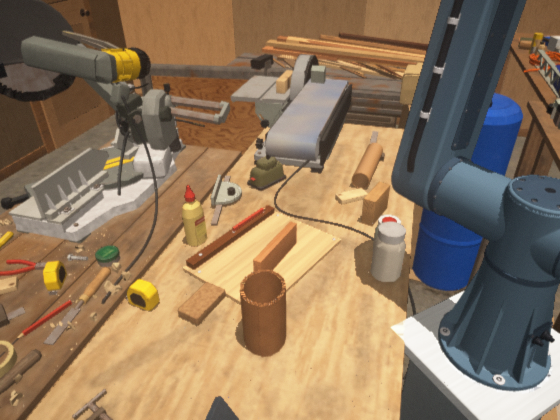

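View pics/side0.png

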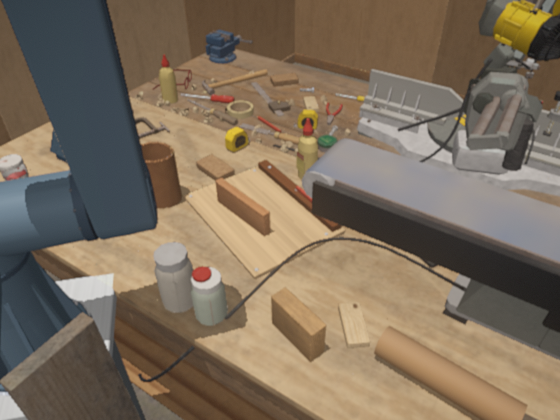

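The scene view shows the cedar board at about (275,247) with the strip behind it at (190,262)–(272,210). In the side view the board is at (243,205) and the strip runs (262,165)–(335,222), with the sander nose over its right end. Next I'll measure from depth.

```bash
cat > h.py <<'E'
import numpy as np,cv2
from rig import get_state,snapshot
def cloud(s):
    h,w=s["depth"].shape; f=h/2/np.tan(np.radians(s["vfov"]/2))
    v,u=np.mgrid[:h,:w]; d=s["depth"]
    P=np.stack([(u-s["cx"])/f*d,(v-s["cy"])/f*d,d],-1)
    X=(P-s["t"])@s["R"]; X[d<=0]=np.nan
    return X
def ray(s,u,v,z):
    h=s["depth"].shape[0]; f=h/2/np.tan(np.radians(s["vfov"]/2))
    d=s["R"].T@np.array([(u-s["cx"])/f,(v-s["cy"])/f,1]); c=-s["R"].T@s["t"]
    return c+d*(z-c[2])/d[2]
E
python3 - <<'E'
from h import *
import pickle
col=np.zeros((600,800,3),np.uint8); 
zb=np.full((600,800),-50.)
for n in ("scene","side"):
    s=pickle.load(open(n+"0.pkl","rb")); X=cloud(s)
    hsv=cv2.cvtColor(s["img"],cv2.COLOR_RGB2HSV)
    for (u,v) in ([(275,247),(297,227),(256,268),(230,236),(320,240)] if n=="scene" else [(243,205),(220,182),(268,215),(262,165),(300,195),(210,210)]):
        print(n,u,v,X[v,u].round(0),hsv[v,u],s["img"][v,u])
    # topdown: col= (400-y)/1 , row=(900-x), 1mm/px
    ok=np.isfinite(X[...,0])&(X[...,2]<260)&(X[...,2]>-20)
    for x,c in zip(X[ok],s["img"][ok]):
        r=int(850-x[0]);q=int(400-x[1])
        if 0<=r<600 and 0<=q<800 and x[2]>zb[r,q]-3: 
            zb[r,q]=x[2]; cv2.circle(col,(q,r),1,tuple(int(k) for k in c[::-1]),-1)
cv2.imwrite("pics/top0.png",col)
h=np.clip(zb+50,0,250).astype(np.uint8); h=cv2.dilate(h,np.ones((3,3)))
cv2.imwrite("pics/topz0.png",cv2.applyColorMap(h,cv2.COLORMAP_JET))
E
```

```text
scene 275 247 [440. 293.  80.] [ 12 155 168] [168 107  66]
scene 297 227 [568. 152.  14.] [ 18 116 236] [236 192 129]
scene 256 268 [418. 359.  55.] [ 12 159 157] [157  97  59]
scene 230 236 [602. 351.  32.] [ 11 168 149] [149  86  51]
scene 320 240 [485. 125.  10.] [ 20 106 246] [246 213 144]
side 243 205 [nan nan nan] [ 13 126 134] [134  97  68]
side 220 182 [418. 342.  83.] [ 14 120 191] [191 142 101]
side 268 215 [518. 199.  74.] [ 13 128 126] [126  91  63]
side 262 165 [548. 466.  33.] [ 12 145 128] [128  84  55]
side 300 195 [622. 305.  36.] [ 12 142 133] [133  88  59]
side 210 210 [384. 318.  14.] [ 18  83 219] [219 190 148]
```

View pics/top0.png

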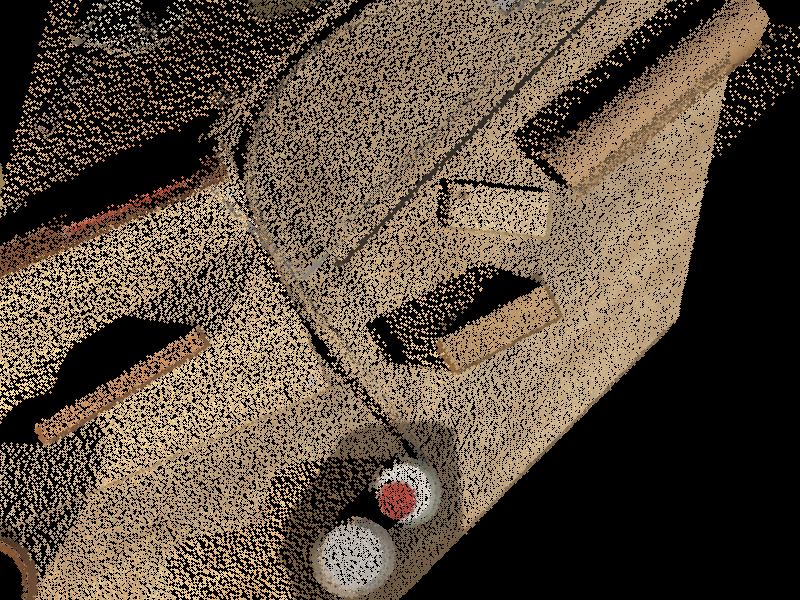

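View pics/topz0.png

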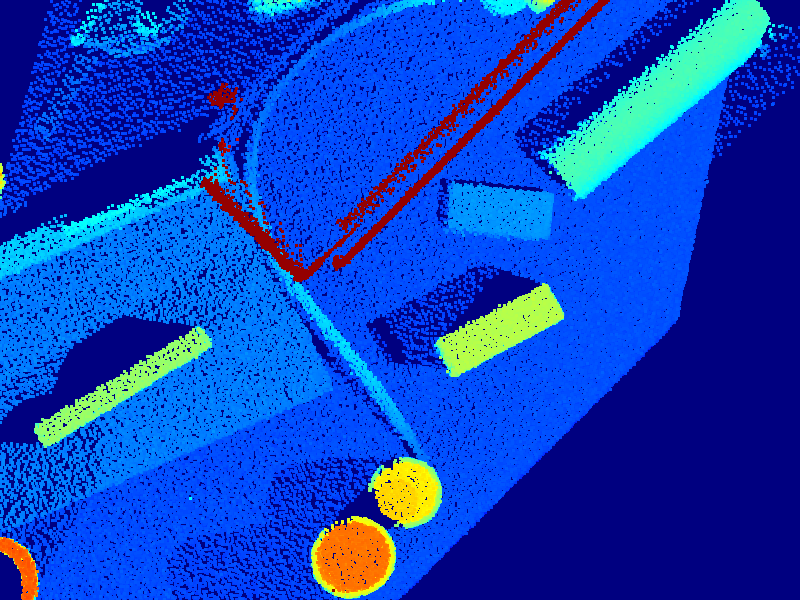

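The top-down map (1 mm/px) shows the board at (122,387), yawed relative to the strip's near-face line, and the sander nose edge at (205,182)–(300,278). Next: precise lines.

Run:
```python
from h import *
import pickle
S={n:pickle.load(open(n+"0.pkl","rb")) for n in ("scene","side")}
for n,s in S.items():
    X=cloud(s)
    x,y,z=X[...,0],X[...,1],X[...,2]
    m=(abs(z-82)<5)&(x>380)&(x<540)&(y>170)&(y<390)
    p=X[m][:,:2].astype(np.float32); r=cv2.minAreaRect(p); print(n,"board",m.sum(),r,np.median(z[m]))
    c,d=p.mean(0),np.linalg.svd(p-p.mean(0))[2][0]; print("  pca",c,np.degrees(np.arctan2(d[1],d[0])))
    m=(abs(z-32)<4)&(x>500)&(x<720)&(y>150)&(y<560)
    hsv=cv2.cvtColor(s["img"],cv2.COLOR_RGB2HSV)
    m&=(hsv[...,2]<190)&(x>560-0.4*(y-400)-60)
    p=X[m][:,:2].astype(np.float32); r=cv2.minAreaRect(p); print(n,"strip",m.sum(),r,np.median(z[m]))
    print(cv2.boxPoints(r).round(0).tolist())
    m=(abs(z-12)<4)&(x>300)&(x<640)&(y>50)&(y<520)
    print("base z",np.median(z[m]))
    # strip outline in image: foot of near face
    mk=((hsv[...,0]<15)&(hsv[...,2]<175)&(hsv[...,1]>120)).astype(np.uint8)
    cv2.imwrite(f"pics/crop_{n}.png",cv2.resize(s["img"][190:320,170:350,::-1] if n=="scene" else s["img"][140:280,180:360,::-1],None,fx=4,fy=4,interpolation=cv2.INTER_CUBIC))
```

```text
scene board 415 ((463.172119140625, 279.6994934082031), (25.016464233398438, 191.80056762695312), 31.508230209350586) 81.02148081435111
  pca [458.00012 285.34296] 121.539986
scene strip 721 ((656.0736083984375, 352.0534973144531), (118.71680450439453, 339.68701171875), 23.373910903930664) 31.18342801250384
[[534.0, 484.0], [669.0, 173.0], [778.0, 220.0], [643.0, 532.0]]
base z 11.228948191427333
side board 501 ((463.9617614746094, 276.502685546875), (24.90485954284668, 193.74710083007812), 30.666719436645508) 83.43155023914366
  pca [466.24915 270.1019 ] -58.286995
side strip 590 ((640.67578125, 341.8369140625), (83.82081604003906, 342.3244934082031), 23.3153133392334) 33.46618629913396
[[534.0, 482.0], [670.0, 168.0], [747.0, 201.0], [611.0, 516.0]]
base z 13.67363096211567
```

View pics/crop_scene.png

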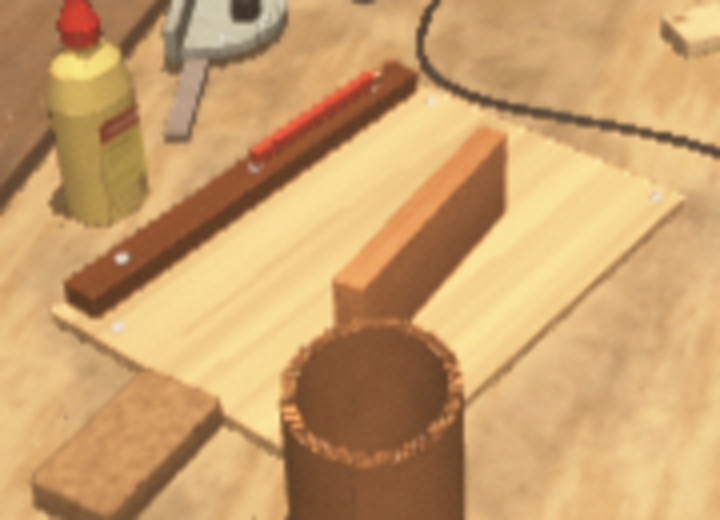

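View pics/crop_side.png

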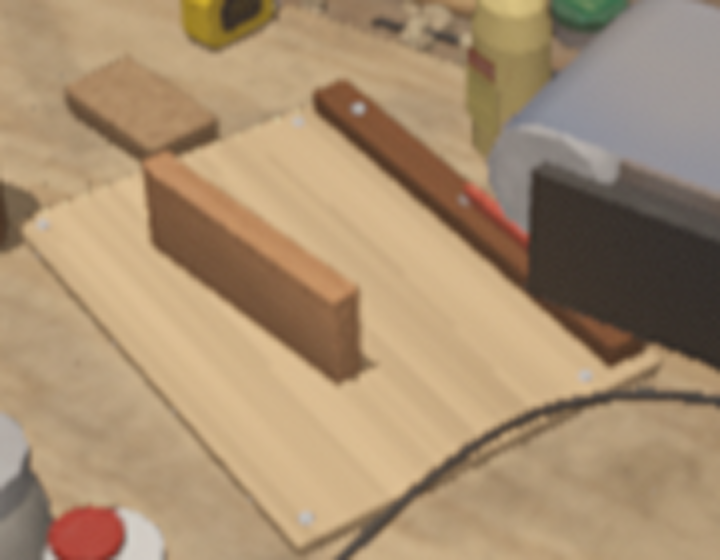

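Call:
move_arm --commands '[[[3.4, -2.1, 0], [0, 0, -2]], [[6.8, -4.1, 0], [0, 0, -4]], [[10.2, -6.2, 0], [0, 0, -6]], [[13.6, -8.2, 0], [0, 0, -8]], [[17, -10.3, 0], [0, 0, -10]]]'

```text
time: 0.57
tcp_pos: [306.9, -395.4, 230.5]
tcp_rot: [-179.9, -0.0, 27.9]
contact_force: [0.5, -0.9, -0.7]
grip_width: 85.4
```

```bash
python3 - <<'E'
from h import *
import pickle
# heights of cans, cup; tool offsets helper
for n in ("scene","side"):
    X=cloud(pickle.load(open(n+"0.pkl","rb"))); x,y,z=X[...,0],X[...,1],X[...,2]
    for nm,(a,b,r) in dict(can1=(360,-5,45),can2=(295,45,45),cup=(270,420,70)).items():
        m=np.hypot(x-a,y-b)<r
        if m.any(): print(n,nm,np.nanpercentile(z[m],98))
E
cat >> h.py <<'E'
from scipy.spatial.transform import Rotation as Ro
def totool(target):
    s=get_state(); R=Ro.from_euler("xyz",s["tcp_rot"],degrees=True).as_matrix()
    print(s["time"],s["tcp_pos"].round(1),s["tcp_rot"].round(2),"F",s["contact_force"].round(1),"w",round(s["grip_width"],1))
    d=R.T@(np.array(target)-s["tcp_pos"])/10; print("shift cm",d.round(2)); return d
E
```

```text
scene can1 118.66007635658174
scene can2 643.9156115906021
scene cup 150.11816555037348
side can1 120.72386473299088
side can2 492.98230646668065
side cup 152.74925824348654
```

Call:
move_arm --commands '[[[2.4, -3.2, 0], [0, 0, -1]], [[4.7, -6.5, 0], [0, 0, -2]], [[7.1, -9.7, 0], [0, 0, -3]], [[9.4, -12.9, 0], [0, 0, -3]], [[11.8, -16.2, 0], [0, 0, -3]]]'

```text
time: 0.98
tcp_pos: [335.2, -195.2, 230.6]
tcp_rot: [-179.9, -0.0, 30.8]
contact_force: [2.1, 0.4, 0.5]
grip_width: 85.5
```

```bash
python3 -c "
from h import *
totool([400,240,231])"
```

```text
0.9833 [ 335.2 -195.2  230.6] [-1.799e+02 -4.000e-02  3.083e+01] F [2.1 0.4 0.5] w 85.5
shift cm [ 27.87 -34.05   0.04]
```

Call:
move_arm --commands '[[[2.5, -3.1, 0], [0, 0, 0]], [[5.0, -6.2, 0], [0, 0, 0]], [[7.6, -9.3, 0], [0, 0, 0]], [[10.1, -12.4, 0], [0, 0, 0]], [[12.7, -15.5, 0], [0, 0, 0]]]'

```text
time: 1.4
tcp_pos: [364.4, 4.9, 231.1]
tcp_rot: [-179.9, -0.1, 30.8]
contact_force: [1.0, -0.1, 0.7]
grip_width: 85.4
```

Call:
move_arm --commands '[[[2.5, -3.1, 0], [0, 0, 0]], [[5.0, -6.2, 0], [0, 0, 0]], [[7.6, -9.3, 0], [0, 0, 0]], [[10.1, -12.4, 0], [0, 0, 0]], [[12.7, -15.5, 0], [0, 0, 0]]]'

```text
time: 1.82
tcp_pos: [393.7, 205.3, 231.4]
tcp_rot: [-180.0, -0.1, 30.8]
contact_force: [1.2, -0.1, -0.5]
grip_width: 85.4
```

Run:
```python
from h import *
totool([402,241,140])
s=snapshot("wrist"); cv2.imwrite("pics/w1.png",s["img"][:,:,::-1])
s=snapshot("side"); cv2.imwrite("pics/s1.png",s["img"][:,:,::-1])
X=cloud(snapshot("wrist")); x,y,z=X[...,0],X[...,1],X[...,2]
m=(abs(z-82)<5)&(x>380)&(x<560)&(y>150)&(y<400)
p=X[m][:,:2].astype(np.float32); print(m.sum(),cv2.minAreaRect(p),np.median(z[m]))
```

```text
1.8167 [393.7 205.3 231.4] [-1.7997e+02 -1.0000e-01  3.0840e+01] F [ 1.2 -0.1 -0.5] w 85.4
shift cm [ 2.53 -2.63  9.15]
7731 ((463.49407958984375, 278.1783447265625), (22.15110969543457, 189.48800659179688), 31.603002548217773) 82.29595324894353
```

View pics/w1.png

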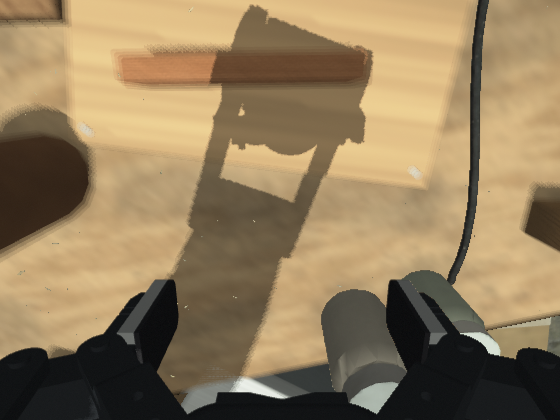

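View pics/s1.png

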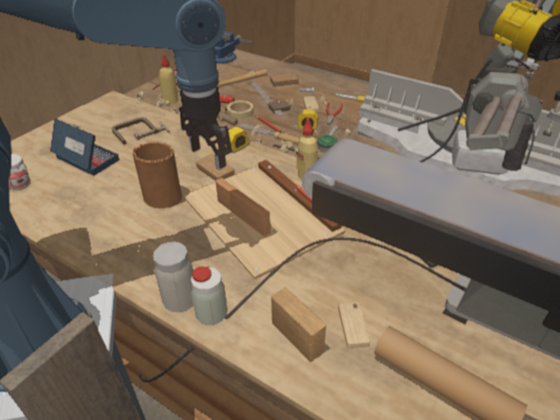

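Run:
```python
from h import *
s=snapshot("wrist"); X=cloud(s); st=get_state(); R=Ro.from_euler("xyz",st["tcp_rot"],degrees=True).as_matrix()
T=(X-st["tcp_pos"])@R
for a,b in ((110,190),(380,460)):
    t=T[270:370,a:b].reshape(-1,3); t=t[np.isfinite(t[:,0])&(t[:,2]<60)&(t[:,2]>-80)]
    print(len(t), np.percentile(t,[1,5,50,95,99],axis=0).round(1).tolist())
```

```text
4680 [[-11.3, -57.6, -72.9], [-8.4, -55.9, -66.3], [7.2, -44.9, -40.7], [11.3, -41.6, -19.2], [15.9, -34.2, -15.2]]
4921 [[-10.9, 30.5, -72.8], [-8.0, 38.0, -66.2], [8.1, 41.1, -41.5], [11.8, 52.1, -19.3], [16.1, 53.9, -15.0]]
```

```bash
python3 -c "
from h import *
totool([408,244,56])"
```

```text
2.0167 [393.4 204.  230.9] [-1.7994e+02  1.0000e-02  3.1010e+01] F [ 0.2 -0.8 -0.2] w 85.3
shift cm [ 3.31 -2.66 17.49]
```

Call:
move_arm --commands '[[[1.0, -0.8, 3.5], [0, 0, -0.6]], [[1.7, -1.4, 7.0], [0, 0, -0.6]], [[2.5, -2.0, 10.5], [0, 0, -0.6]], [[3.3, -2.7, 14], [0, 0, -0.6]], [[3.3, -2.7, 17.4], [0, 0, -0.6]]]'

```text
time: 2.43
tcp_pos: [408.7, 243.6, 55.8]
tcp_rot: [-180.0, -0.1, 31.5]
contact_force: [-0.1, -0.3, -0.6]
grip_width: 85.5
```

Call:
move_arm --commands '[[[0.7, 0, 0], [0, 0, 0]], [[1.4, 0, 0], [0, 0, 0]], [[2.1, 0, 0], [0, 0, 0]]]'

```text
time: 2.68
tcp_pos: [428.8, 254.2, 57.6]
tcp_rot: [180.0, -0.2, 31.4]
contact_force: [0.8, 0.9, -0.4]
grip_width: 85.2
```

Run:
```python
from h import *
d=totool([463.5,278.2,56])
s=snapshot("scene"); cv2.imwrite("pics/c2.png",cv2.resize(s["img"][150:330,150:390,::-1],None,fx=3,fy=3))
s=snapshot("side"); cv2.imwrite("pics/s2.png",cv2.resize(s["img"][100:280,150:390,::-1],None,fx=3,fy=3))
```

```text
2.6833 [428.8 254.2  57.6] [180.    -0.2   31.38] F [ 0.8  0.9 -0.4] w 85.2
shift cm [ 4.21 -0.24  0.18]
```

View pics/s2.png

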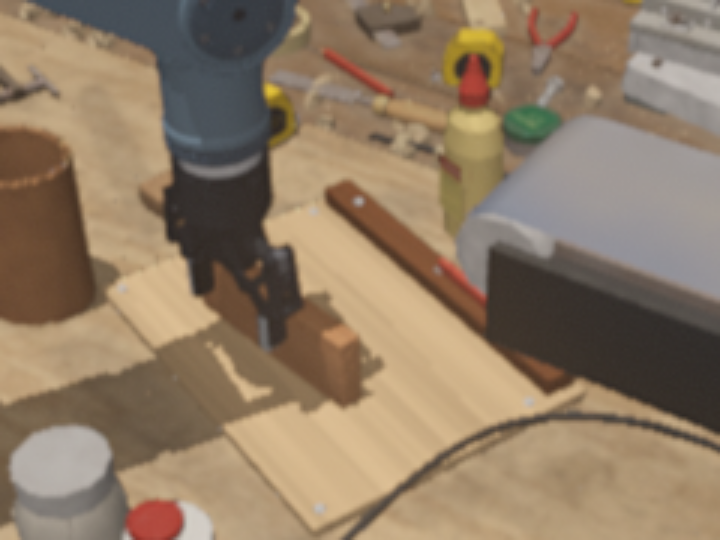

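View pics/c2.png

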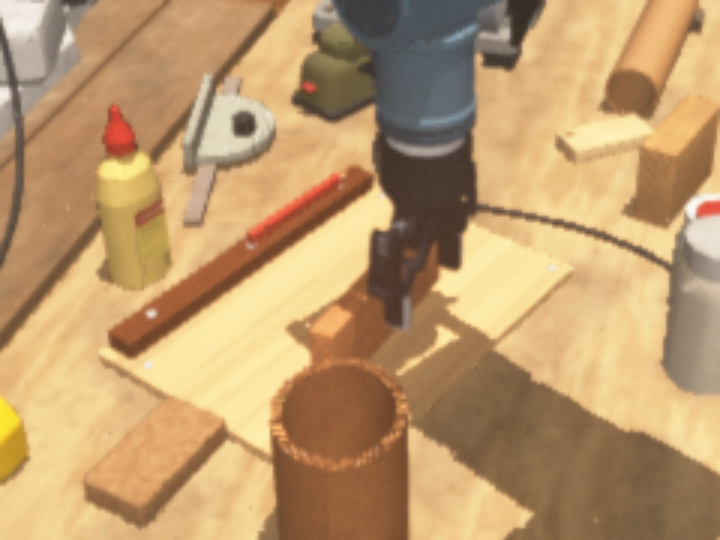

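Call:
move_arm --commands '[[[0.8, -0.1, 0.1], [0, 0, 0]], [[1.4, -0.1, 0.1], [0, 0, 0]], [[1.9, -0.2, 0.1], [0, 0, 0]], [[2.4, -0.2, 0.1], [0, 0, 0]], [[2.9, -0.2, 0.1], [0, 0, 0]]]'

```text
time: 3.2
tcp_pos: [454.5, 272.4, 58.3]
tcp_rot: [179.9, -0.4, 31.4]
contact_force: [-0.4, -0.1, 0.6]
grip_width: 85.6
```

Run:
```python
from h import *
d=totool([463.5,278.2,56])
s=snapshot("side"); cv2.imwrite("pics/s3.png",cv2.resize(s["img"][100:280,150:390,::-1],None,fx=3,fy=3))
```

```text
3.2 [454.5 272.4  58.3] [179.94  -0.44  31.45] F [-0.4 -0.1  0.6] w 85.6
shift cm [ 1.07 -0.02  0.24]
```

View pics/s3.png

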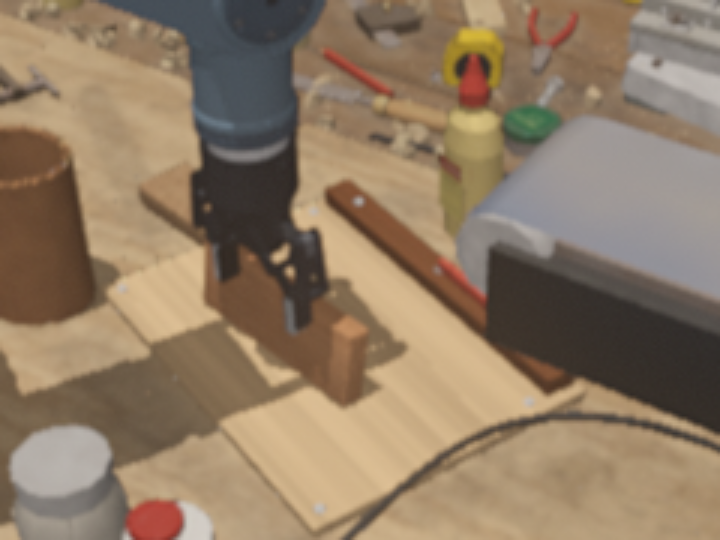

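The board is starting to tilt forward at the fingers (about (270,300) in the crop), without sliding.

Call:
move_arm --commands '[[[0.4, 0, 0.2], [0, 0.4, 0]], [[0.7, 0, 0.2], [0, 0.4, 0]], [[1.0, 0, 0.2], [0, 0.4, 0]], [[1.3, 0, 0.2], [0, 0.4, 0]], [[1.6, 0, 0.2], [0, 0.4, 0]]]'

```text
time: 3.67
tcp_pos: [469.2, 281.2, 56.5]
tcp_rot: [179.9, -0.9, 31.4]
contact_force: [0.9, -0.7, -0.4]
grip_width: 85.4
```

Run:
```python
from h import *
d=totool([463.5,278.2,56])
s=snapshot("side"); cv2.imwrite("pics/s4.png",cv2.resize(s["img"][100:280,150:390,::-1],None,fx=3,fy=3))
```

```text
3.6667 [469.2 281.2  56.5] [179.93  -0.89  31.43] F [ 0.9 -0.7 -0.4] w 85.4
shift cm [-0.64 -0.04  0.04]
```

View pics/s4.png

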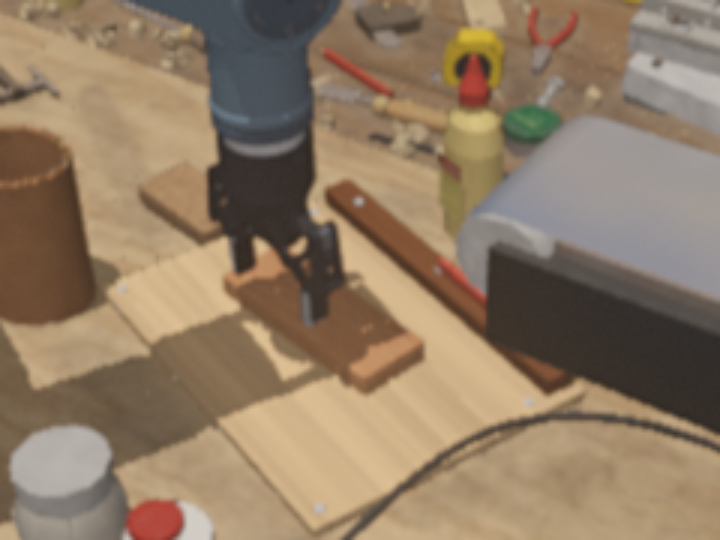

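The board has toppled flat, near face up, clear of the strip. I'll back off, lower behind it and measure.

Call:
move_arm --commands '[[[-1.5, 0, -0.8], [0, -0.9, 0]], [[-3.5, 0, -0.8], [0, -0.9, 0]], [[-5.5, 0, -0.8], [0, -0.9, 0]], [[-7.5, 0, -0.8], [0, -0.9, 0]], [[-7.5, 0, -0.8], [0, -0.9, 0]]]'

```text
time: 4.13
tcp_pos: [401.9, 240.9, 62.4]
tcp_rot: [180.0, 0.2, 31.4]
contact_force: [-0.6, 0.5, -0.9]
grip_width: 85.3
```

Run:
```python
from h import *
totool([463.5,278.2,56])
s=snapshot("wrist"); cv2.imwrite("pics/w5.png",s["img"][:,:,::-1])
X=cloud(s); x,y,z=X[...,0],X[...,1],X[...,2]
for n in("wrist","scene","side"):
    s=snapshot(n); X=cloud(s); x,y,z=X[...,0],X[...,1],X[...,2]; hsv=cv2.cvtColor(s["img"],cv2.COLOR_RGB2HSV)
    off=(x-602)*.918+(y-327)*.397
    m=(abs(z-34)<4)&(off<-8)&(off>-170)&(abs((y-327)*.918-(x-602)*.397)<150)&(hsv[...,1]>110)
    m=cv2.morphologyEx(m.astype(np.uint8),cv2.MORPH_OPEN,np.ones((3,3)))>0
    p=X[m][:,:2].astype(np.float32); print(n,m.sum(),cv2.minAreaRect(p),np.median(z[m]), np.percentile(off[m],[1,99]))
    m=(abs(z-32)<4)&(off>-8)&(off<20)&(hsv[...,2]<200)
    if m.sum()>100:
        p=X[m][:,:2].astype(np.float32); print(" strip",m.sum(),cv2.minAreaRect(p),np.percentile(off[m],[1,5,50]))
```

```text
4.1333 [401.9 240.9  62.4] [179.98   0.22  31.44] F [-0.6  0.5 -0.9] w 85.3
shift cm [7.2  0.03 0.62]
wrist 36805 ((488.58465576171875, 293.59967041015625), (34.03389358520508, 190.4756317138672), 31.584545135498047) 34.35144903665829 [-143.25430649  -91.5297327 ]
scene 1064 ((503.4656066894531, 303.7158508300781), (71.10847473144531, 193.5205841064453), 31.29363441467285) 33.15375490378118 [-139.9823362   -57.71361285]
 strip 515 ((574.9304809570312, 407.08294677734375), (26.539051055908203, 507.1272277832031), 23.75293731689453) [-3.88114866  1.23434458  9.5215233 ]
side 865 ((505.1572265625, 298.79876708984375), (69.0159683227539, 188.0836181640625), 31.581506729125977) 35.64782186304328 [-131.08403033  -58.13377749]
 strip 463 ((586.465087890625, 389.12835693359375), (27.383934020996094, 472.513427734375), 24.42069435119629) [-3.26979729  1.43524794  7.72156517]
```

View pics/w5.png

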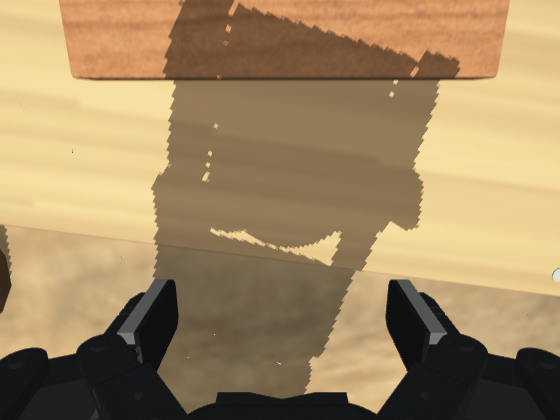

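```bash
python3 -c "
from h import *
totool([435,272,6])"
```

```text
4.3333 [406.9 242.7  64. ] [ 1.799e+02 -1.300e-01  3.142e+01] F [-0.2  0.7  0.6] w 85.2
shift cm [ 3.91 -1.05  5.8 ]
```

Call:
move_arm --commands '[[[1.3, -0.3, 1.2], [0, 0, 3]], [[2.6, -0.7, 2.6], [0, 0, 6]], [[3.9, -1.0, 4.0], [0, 0, 8]], [[3.9, -1.0, 5.4], [0, 0, 8]], [[3.9, -1.0, 5.4], [0, 0, 8]]]'

```text
time: 4.75
tcp_pos: [434.7, 271.7, 7.7]
tcp_rot: [179.9, 0.0, 23.4]
contact_force: [0.8, -0.6, 0.2]
grip_width: 85.6
```

Run:
```python
from h import *
totool([435,272,6])
s=snapshot("side"); cv2.imwrite("pics/s6.png",cv2.resize(s["img"][100:280,150:390,::-1],None,fx=3,fy=3))
s=snapshot("wrist"); cv2.imwrite("pics/w6.png",s["img"][:,:,::-1])
X=cloud(s)
for a,b in ((110,190),(380,460)):
    t=X[270:330,a:b].reshape(-1,3); t=t[t[:,2]<60]; print(np.percentile(t[t[:,2]>16],[0.5,5,10],axis=0).round(1).tolist())
totool([435,272,6])
```

```text
4.75 [434.7 271.7   7.7] [1.7994e+02 4.0000e-02 2.3450e+01] F [ 0.8 -0.6  0.2] w 85.6
shift cm [ 0.04 -0.02  0.17]
[[407.4, 306.6, 22.7], [412.3, 308.7, 25.7], [415.4, 310.1, 27.8]]
[[441.3, 222.2, 22.5], [446.4, 223.5, 25.8], [449.4, 224.6, 27.8]]
4.85 [435.  271.6   9.6] [ 1.7993e+02 -6.0000e-02  2.3440e+01] F [ 0.2 -0.  -1. ] w 85.2
shift cm [ 0.01 -0.04  0.36]
```

View pics/s6.png

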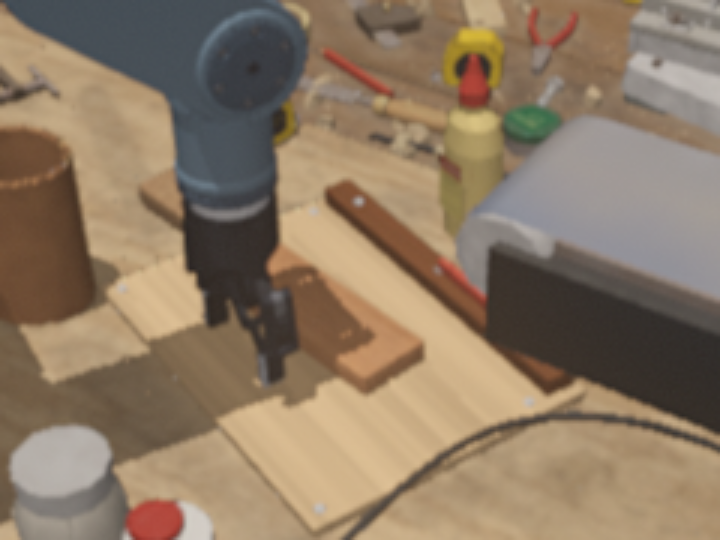

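View pics/w6.png

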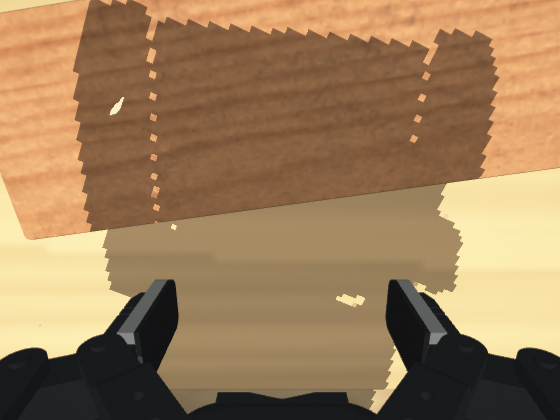

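Call:
move_arm --commands '[[[1.0, 0, 0.4], [0, 0, 0]], [[1.8, 0, 0.4], [0, 0, 0]], [[2.6, 0, 0.4], [0, 0, 0]], [[3.4, 0, 0.4], [0, 0, 0]], [[4.2, 0, 0.4], [0, 0, 0]]]'

```text
time: 5.27
tcp_pos: [474.5, 288.7, 6.3]
tcp_rot: [179.9, -0.1, 23.4]
contact_force: [-0.8, 0.6, 0.6]
grip_width: 85.6
```

Run:
```python
from h import *
totool([520.4,309,5])
s=snapshot("wrist"); cv2.imwrite("pics/w7.png",s["img"][:,:,::-1])
s=snapshot("scene"); cv2.imwrite("pics/c7.png",cv2.resize(s["img"][150:330,150:390,::-1],None,fx=3,fy=3))
```

```text
5.2667 [474.5 288.7   6.3] [ 1.7993e+02 -9.0000e-02  2.3450e+01] F [-0.8  0.6  0.6] w 85.6
shift cm [ 5.02 -0.03  0.14]
```

View pics/w7.png

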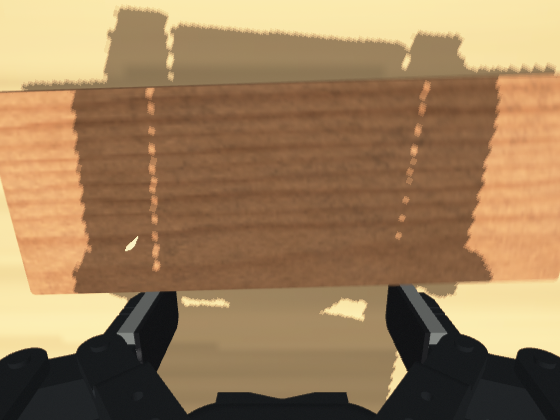

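View pics/c7.png

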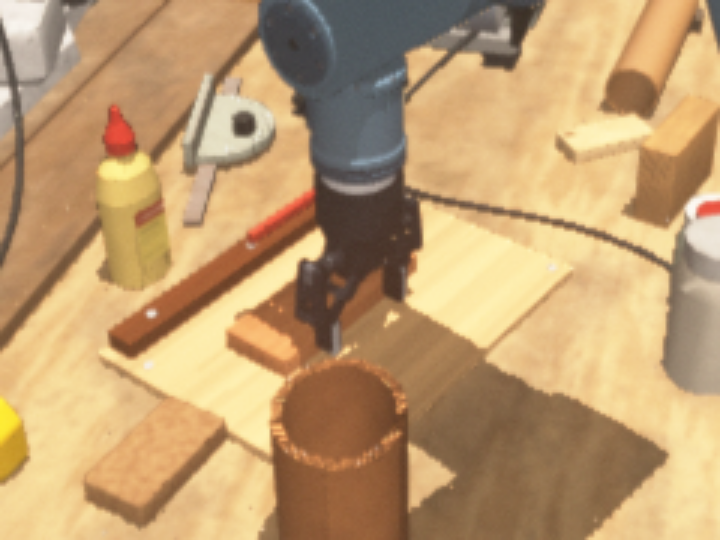

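The board is squaring up against both fingers (the near edge runs from (30,293) to (560,278) in the wrist view). I'll continue.

Call:
move_arm --commands '[[[0.7, 0, 0.1], [0, 0, 0]], [[1.4, 0, 0.1], [0, 0, 0]], [[2.1, 0, 0.1], [0, 0, 0]], [[2.8, 0, 0.1], [0, 0, 0]], [[3.5, 0, 0.1], [0, 0, 0]]]'

```text
time: 5.78
tcp_pos: [508.3, 303.1, 5.5]
tcp_rot: [179.9, -0.2, 23.4]
contact_force: [-0.5, -0.0, -0.6]
grip_width: 85.2
```

Run:
```python
from h import *
totool([520.4,309,5])
s=snapshot("wrist"); cv2.imwrite("pics/w8.png",s["img"][:,:,::-1])
X=cloud(s)
for (u) in (60,150,281,400,500):
    col=X[:,u]; print(u,[(v,*col[v].round(0)) for v in range(0,290,12)][:12] if u==281 else "")
```

```text
5.7833 [508.3 303.1   5.5] [179.92  -0.2   23.43] F [-0.5 -0.  -0.6] w 85.2
shift cm [ 1.35 -0.06  0.05]
60 
150 
281 [(0, np.float64(602.0), np.float64(344.0), np.float64(33.0)), (12, np.float64(599.0), np.float64(343.0), np.float64(32.0)), (24, np.float64(597.0), np.float64(342.0), np.float64(26.0)), (36, np.float64(596.0), np.float64(342.0), np.float64(14.0)), (48, np.float64(593.0), np.float64(340.0), np.float64(13.0)), (60, np.float64(589.0), np.float64(339.0), np.float64(13.0)), (72, np.float64(586.0), np.float64(337.0), np.float64(12.0)), (84, np.float64(582.0), np.float64(336.0), np.float64(12.0)), (96, np.float64(578.0), np.float64(334.0), np.float64(35.0)), (108, np.float64(575.0), np.float64(333.0), np.float64(35.0)), (120, np.float64(572.0), np.float64(331.0), np.float64(34.0)), (132, np.float64(568.0), np.float64(330.0), np.float64(35.0))]
400 
500
```

View pics/w8.png

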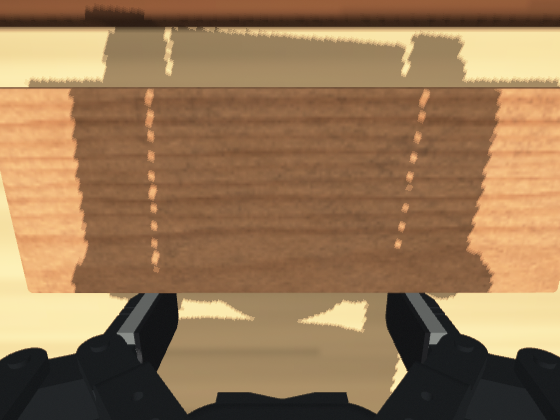

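The board is parallel to the strip (strip edge at row 27, board edge at row 88), with about 18 mm left.

Call:
move_arm --commands '[[[0.4, 0, 0], [0, 0, 0]], [[0.8, 0, 0], [0, 0, 0]], [[1.2, 0, 0], [0, 0, 0]], [[1.5, 0, 0], [0, 0, 0]], [[1.5, 0, 0], [0, 0, 0]]]'

```text
time: 6.25
tcp_pos: [524.3, 309.8, 6.1]
tcp_rot: [179.9, -0.4, 23.4]
contact_force: [-0.1, 0.3, -1.1]
grip_width: 85.3
```

Call:
move_arm --commands '[[[0.1, 0, 0], [0, 0, 0]], [[0.2, 0, 0], [0, 0, 0]], [[0.3, 0, 0], [0, 0, 0]]]'

```text
time: 6.5
tcp_pos: [525.2, 310.1, 5.9]
tcp_rot: [179.9, -0.1, 23.4]
contact_force: [-10.4, -5.2, 9.7]
grip_width: 85.4
```

```bash
cat > gap.py <<'E'
from h import *
import sys
totool([520.4,309,5])
s=snapshot("wrist"); cv2.imwrite(sys.argv[1],s["img"][:,:,::-1])
X=cloud(s); n=np.array([.918,.397]); t=np.array([-.397,.918])
x=X[...,:2]-[602,327]; o=x@n; l=x@t; z=X[...,2]
for a in range(-80,120,25):
    b=(abs(l-a)<8)&(o<15)
    low=b&(z<25)&(o>-60); bo=b&(z>30)&(o<-6)
    print(a,"lowpts",low.sum(),"low o",np.percentile(o[low],[2,98]).round(1) if low.sum()>5 else "", )
E
python3 gap.py pics/w9.png
```

```text
6.5 [525.2 310.1   5.9] [ 1.799e+02 -9.000e-02  2.344e+01] F [-10.4  -5.2   9.7] w 85.4
shift cm [-0.48 -0.09  0.09]
-80 lowpts 0 low o 
-55 lowpts 0 low o 
-30 lowpts 0 low o 
-5 lowpts 0 low o 
20 lowpts 0 low o 
45 lowpts 0 low o 
70 lowpts 0 low o 
95 lowpts 0 low o
```

View pics/w9.png

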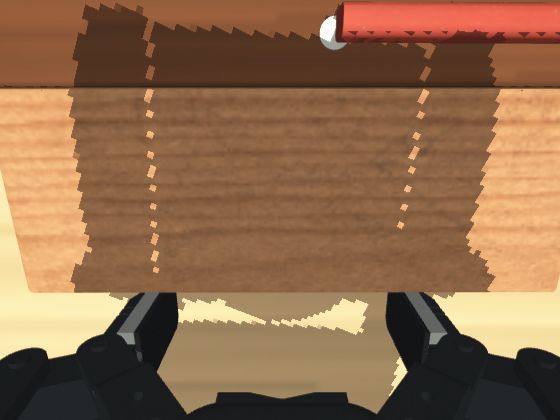

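The board is flush: no base is visible between board and strip, and the reaction is about 11 N. I'll back off straight, then lift clear and check.

Call:
move_arm --commands '[[[-0.5, 0, 0], [0, 0, 0]], [[-1.5, 0, 0], [0, 0, 0]], [[-3.0, 0, 0], [0, 0, 0]], [[-5, 0, -1], [0, 0, 0]], [[-7, 0, -3], [0, 0, 0]]]'

```text
time: 6.97
tcp_pos: [458.4, 281.3, 33.9]
tcp_rot: [179.9, 0.1, 23.4]
contact_force: [0.2, -0.0, 0.6]
grip_width: 85.7
```

Call:
move_arm --commands '[[[-1, 0, -3], [0, 0, 0]], [[-1, 0, -6], [0, 0, 0]], [[-1, 0, -9], [0, 0, 0]], [[-1, 0, -12], [0, 0, 0]], [[-1, 0, -12], [0, 0, 0]]]'

```text
time: 7.38
tcp_pos: [453.3, 279.1, 160.8]
tcp_rot: [179.9, -0.6, 23.4]
contact_force: [2.0, 1.1, -0.1]
grip_width: 85.5
```

```bash
python3 gap.py pics/w10.png
python3 - <<'E'
from h import *
s=snapshot("scene"); cv2.imwrite("pics/c10.png",s["img"][:,:,::-1])
s=snapshot("side"); cv2.imwrite("pics/s10.png",s["img"][:,:,::-1])
s=snapshot("wrist"); X=cloud(s); R=np.array([[.918,.397],[-.397,.918]]); q=(X[...,:2]-[602,327])@R.T; z=X[...,2]
hsv=cv2.cvtColor(s["img"],cv2.COLOR_RGB2HSV)
m=(abs(z-34)<3.5)&(q[...,0]<-3)&(q[...,0]>-90)&(hsv[...,1]>110); p=X[m][:,:2].astype(np.float32)
print(cv2.minAreaRect(p),np.percentile(z[m],[2,50,98]),np.percentile(q[m],[1,99],axis=0))
E
```

```text
7.3833 [453.3 279.1 160.8] [179.88  -0.58  23.44] F [ 2.   1.1 -0.1] w 85.5
shift cm [ 7.19 -0.11 15.66]
-80 lowpts 0 low o 
-55 lowpts 0 low o 
-30 lowpts 0 low o 
-5 lowpts 0 low o 
20 lowpts 0 low o 
45 lowpts 0 low o 
70 lowpts 0 low o 
95 lowpts 0 low o 
((555.9694213867188, 319.92474365234375), (45.64097213745117, 190.3468017578125), 23.4534854888916) [32.79848851 34.36193768 35.85103768] [[-67.56540914 -80.57545532]
 [-22.82426037 104.32854367]]
```

View pics/w10.png

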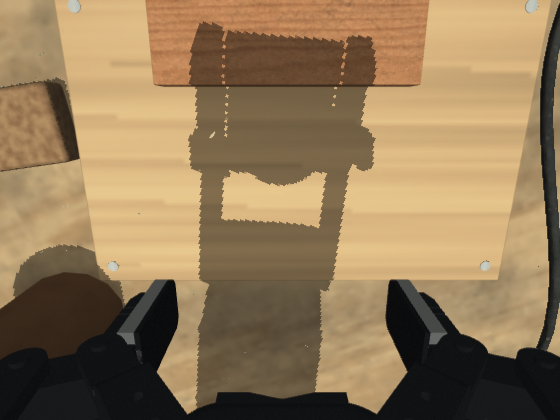

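View pics/c10.png

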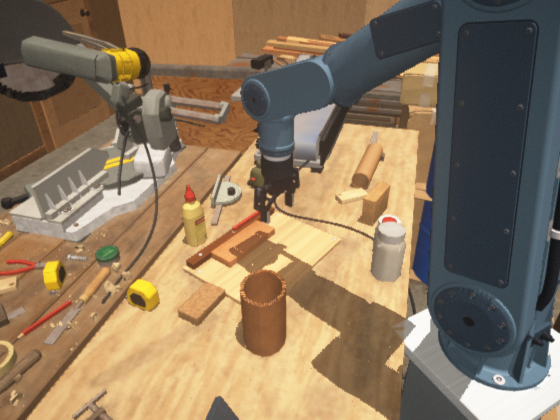

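View pics/s10.png

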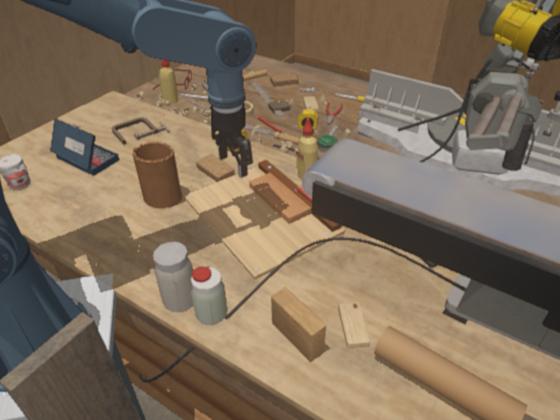

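Call:
move_arm --commands '[[[1.5, 0, 0], [0, 0, 0]], [[3, 0, 0], [0, 0, 0]], [[4.5, 0, 0], [0, 0, 0]], [[4.5, 0, 0], [0, 0, 0]]]'

```text
time: 7.92
tcp_pos: [491.0, 295.4, 151.0]
tcp_rot: [179.9, 0.3, 23.4]
contact_force: [-0.1, 0.4, 0.3]
grip_width: 85.5
```

```bash
python3 gap.py pics/w11.png
```

```text
7.9167 [491.  295.4 151. ] [179.94   0.27  23.4 ] F [-0.1  0.4  0.3] w 85.5
shift cm [ 3.31 -0.1  14.59]
-80 lowpts 3 low o 
-55 lowpts 0 low o 
-30 lowpts 0 low o 
-5 lowpts 0 low o 
20 lowpts 0 low o 
45 lowpts 0 low o 
70 lowpts 0 low o 
95 lowpts 0 low o
```

View pics/w11.png

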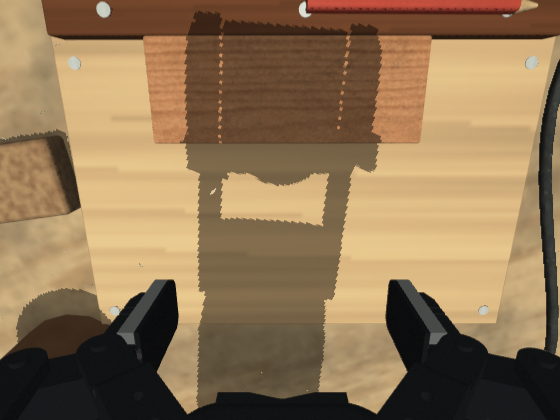

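The board lies flat with its far edge on the strip along its whole length (row 37, columns 145–432). The pencil, cork and other things are in place, and the arm is clear.

```bash
python3 -c "
from rig import close_job
print(close_job())"
```

```text
the job is handed in; nothing more can be done
None
```

The cedar board now lies flat with its near face up and its edge flush against the stop strip, and I handed the job in at about 8 s of the 43 s allowed. I pushed its upper part with the open fingers until it toppled towards the strip. I then backed off, lowered the fingers behind it and pushed it along, squaring it up, until it met the strip at about 11 N. After that I backed straight off and lifted clear.

**Last checks:**
- **Flush:** no base was visible between the board and the strip in the final wrist picture, and the board measured parallel to the strip (yaw 23.45° against about 23.4°).
- **Flat:** the top face measured about 34 mm above the bench, which is right for a flat board.
- **Other objects:** in the pictures after the push, the pencil, wedge, thick block, cork and glue looked unmoved. I checked these by eye, not by measurement.
- **Arm:** it was clear of everything, with the contact force near zero.

One reading I did not look into: the force when the board met the strip also had about 10 N upward. It went back to zero as soon as I backed off. No check failed.

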